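Check the stepped block in the bench gauge

TASK

Take the graphite block with the step in its top out of the rack, stand it on the open bench and let go, then take it by its other pair of sides (the gauge has no room for fingers at the faces the rack offers) and stand it in the bench gauge with its longer width between jaw and anvil. Slide the jaw gently shut until the block is held and the dial needle rests between the two long marks, then let go. Leave the other two blocks in the rack.

Things in the scene. Friction and masses are not known exactly. Their poses are not given: they have to be found in the camera images.
- stepped_block: Dark graphite block, 54 mm (its x) by 34 mm (its y) by 70 mm tall (z up), 0.23 kg. Origin: centre of its underside. A step is milled in its top: 70 mm high at -x, 52 mm high from x = -1 mm to +x. Starts upright in any one of the rack's three stalls. A good grip height is 45 mm above its underside.
- plain_block: Same graphite and outer size, flat top, no step. Origin: centre of its underside. Stands in another stall; stays there.
- slotted_block: Same graphite and outer size, an 18 mm wide and 18 mm deep slot across the middle of its top. Origin: centre of its underside. Stands in another stall; stays there.
- rack: Wooden rack fixed to the bench, 64 (x) by 134 mm (y), floor 8 mm thick. Origin: centre of its underside. Stalls at y = -43, 0, +43 mm, 38 mm wide; the 5 mm dividers, 44 mm deep, reach z = 80 mm, above the blocks (78 mm), and wall in their 34 mm width. Front and back are open: the faces 54 mm apart stand free. Blocks' axes lie along the rack's.
- gauge: Bench gauge (fixed caliper): grey base 252 mm long (x -135 to +117) by 66 mm wide; its flat top, z = 12 mm, is the bed for the block. Origin: on the bench, on the centre line. x runs along the slide from the sliding jaw (-x) to the sprung anvil (+x). The block stands midway between jaw and anvil at y = 0, its x axis along the gauge's, either way round.
- jaw (a joint): Travel of the sliding jaw in m; 0 fully open (84 mm between jaw and anvil), growing as it closes, to 0.060; starts 0 to 0.012. The 54 mm block is touched on both sides at about 0.030. Slides with about 10 N of friction and stays where it is left.
- jaw_face (a point): Middle of the steel face of the sliding jaw, a plate 30 mm wide that reaches z = 82 mm, as high as a block on the bed. It lies at gauge x = -54 mm + joint jaw.
- anvil_face (a point): Middle of the steel face of the sprung anvil, a plate like the jaw's facing it. It lies at gauge x = +30 mm + joint anvil.
- jaw_post (a point): Centre of the top of the black upright post by which the jaw is slid: 16 x 16 mm, z = 35 to 80 mm above the bench, on the jaw's foot (40 mm wide, up to z = 35 mm), 58 mm behind the jaw face. Can be pinched across the gauge (along its y), fingertips 45 mm above the bench, and slid along the gauge's +x.
- anvil (a joint): How far the sprung anvil is pushed back, in m: 0 at rest to 0.006 at its stop; 1500 N/m, so 3 mm is about 4.5 N. The two long dial marks stand for 0.002 and 0.005; the middle is 0.0035.
- needle (a joint): Angle of the black dial needle in rad, geared to the anvil: 300 rad per m. 0 at rest (first tick, pointing to the gauge's +y), turning anticlockwise seen from above; short ticks each 0.3 rad, long marks at 0.6 and 1.5 rad.
- dial (a point): Centre of the round white dial, 53 mm across, face up, on a grey housing behind the anvil (gauge x 52 to 112 mm, 60 mm wide, up to z = 71 mm).
- open_bench (a point): A point on the bench top (z = 0) in front of the gauge. The bench from 20 mm nearer to 20 mm farther in x, and from 130 mm right to 120 mm left of it in y, is bare, save where gauge or rack reach into it; bystanders lie behind gauge and rack and near the edges of the bench.

How it is judged:
On the way:
1. the stepped block stands upright on the open bench, let go and at rest (height (world z) of stepped_block below 0.004 m and angle between stepped_block's own z axis and vertical below 0.1 rad and linear speed of stepped_block below 0.02 m/s and contact force between the fingers and stepped_block below 0.1 N), for 0.2 s.
At the end, for the whole second after the job is handed in: Stepped block upright (0.08 rad) on the gauge bed, within 10 mm of its centre line, 54 mm width along the slide (0.1 rad), touched by jaw and anvil, anvil pushed back 2 to 5 mm (needle between the long marks); all released, at rest; other blocks within 15 mm of their start (angle between stepped_block's own z axis and vertical below 0.08 rad and z of stepped_block in the frame of gauge between 0.009 and 0.016 m and y of stepped_block in the frame of gauge between -0.01 and 0.01 m and x of stepped_block in the frame of gauge between -0.005 and 0.015 m and angle between the x axis of stepped_block and the x axis of gauge, either way round below 0.1 rad and value of joint anvil between 0.002 and 0.005 m and contact force between each of jaw, anvil and stepped_block above 0.1 N and linear speed of stepped_block below 0.02 m/s and contact force between the fingers and stepped_block below 0.1 N and contact force between the fingers and jaw below 0.1 N and distance of each of plain_block, slotted_block from where it was at the start of the episode below 0.015 m).
It also fails if it takes over 64 s, if anything falls off the work surface, if the arm or the gripper's body presses on something with over 40 N, if the wrist force passes 120 N, or if a joint passes its speed limit or range.

ROBOT

A 7-joint arm with a two-finger parallel gripper is mounted at the origin on a cart in front of the work surface, level with it; the furniture and walls round the work are solid. World frame = base frame: x ahead of the robot, y to its left, z up, the work surface at z = 0. Lengths are in m, angles in rad, forces in N, time in s.
With the tool pointing down it reaches from about 0.4 to 0.875 m from the base axis. Payload 19.3 kg.
Tool frame: the origin (TCP) lies midway between the tips of the shut fingers; the grasp point (between the pads) lies 19 mm behind it; z points along the fingers, y is the line along which they close (so a half turn about z gives the same grasp; the last joint's range is limited). The gripper opens to 85 mm and grips with 20 to 120 N. Pads are 22 mm wide; open, the fingers measure 114 mm over their backs; the gripper's body (76 mm by 85 mm) begins 54 mm behind the grasp point. The pads swing forward as they close: fully open they stand 13 mm farther back than shut.
Start: joints at [-1.223, 0.521, -0.036, 1.599, 0.021, 1.021, -0.113], TCP at [0.254, 0.571, 0.231] pointing down, gripper open.
Joint ranges: [-2.91, 2.91], [-0.3, 2.13], [-1.5, 1.42], [0.17, 2.43], [-1.26, 4.41], [0.16, 1.93], [-2.52, 2.52]. Speed limits (rad/s): [1.89, 1.89, 2.39, 2.39, 3.01, 3.01, 3.01].

INTERFACE

Orientations are given as [roll, pitch, yaw] about the fixed x, y, z axes, in that order (R = Rz(yaw) Ry(pitch) Rx(roll)).
In Python, from workcell import bot gives the robot as it stands.
- The arm moves only by the shell command python3 nudge.py [FORCE], which reads ROWS from standard input. ROWS is a JSON list of rows, 1 to 5 of them, each an object with the fields jaw (the finger opening in m), d (a list: dx, dy, dz in m), rot (a list: a rotation vector rx, ry, rz in rad); a field left out counts as zero (the opening has to be given); each row is the pose to reach, as a shift and turn from the pose commanded when the command began, along the tool's axes at that moment; what a row does not reach only later rows make up. A row lasts 1/8 s, in which the tool goes at most 0.0625 m and 0.188 rad, less where a joint would pass 70% of its speed; a pose out of reach is approached as far as the arm can. The fingers move at their own pace and stop on an object; FORCE is the grip in N (left out, the last holds). Time passes only in rows, so rows that do not move let the fingers close. It prints the time, the measured TCP pose, the force, the opening and the grip force at its end. Input that does not fit is refused with a message, and nothing moves.
- bot.observe(): the state, without advancing time (a new reading comes with each control period).
- bot.grab_frame(name): name is "scene" or "top"; returns the picture (400x640x3 uint8, blue, green, red); there is no depth.
- bot.calibration(name): a dict with "vfov" (degrees; the focal length in pixels is half the picture's height over the tangent of half this angle, whatever the lens; pixels are square), "cx", "cy" (the principal point, pixels), "eye" and "attitude" of the camera in the world. Camera axes: x right, y down, z forward; pixel columns grow to the right and rows downward; lengths in m; the calibration is good to about 2 mm. A picture is of the moment at which its call begins. calibration takes no time and is no camera call.
- bot.job_done(): hands the job in; it is judged then, once.
The state is a dict: "clock": time; "qpos": joint angles; "qd": joint speeds; "joint_efforts": joint torques, N m; "position": TCP position; "tool_rot": TCP orientation; "force": force on the tool from outside, world axes, zero at the start; "moment": the same for the moment, N m; "grip_width": finger opening in m; "finger_force": force on a finger pad.
Only numpy, scipy, OpenCV 4.12 (cv2) and the standard library are available. Lean on these libraries where they do the work, as an engineer would, in place of code of your own. Each camera call takes 0.05 s, during which the arm holds its last target. There are 200 camera calls.

## Working session

There is one attempt and no reset: what is moved stays moved. The work goes in short steps, Python scripts to look and compute and a shell command to move; the robot and the scene stay as the last step left them, time stands still between calls to the robot, and variables do not carry over. Pictures are saved under pics/ and viewed, at most 10 in all, crops included, and the job is handed in when it is done.

```bash
ls; mkdir -p pics
python3 - <<'E'
from workcell import bot
import cv2
for n in("scene","top"):
    print(n,bot.calibration(n)); cv2.imwrite(f"pics/{n}0.png",bot.grab_frame(n))
print(bot.observe())
E
```

```text
nudge.py
pics
workcell.py
scene {'vfov': 49.71659947232592, 'cx': 320.53073291254907, 'cy': 197.30075854570697, 'eye': array([ 0.22743807, -0.3945823 ,  0.75761483]), 'attitude': array([-2.44903661e+00,  2.37329400e-03, -5.56367917e-01])}
top {'vfov': 56.37119947450856, 'cx': 312.873239830641, 'cy': 199.09387620920046, 'eye': array([0.42956174, 0.07540551, 0.94126601]), 'attitude': array([-3.04586918,  0.02511246, -1.59562165])}
{'clock': 0.1, 'qpos': array([-1.22322598,  0.52193989, -0.03633181,  1.5999337 ,  0.02120579,
        1.0210913 , -0.11277901]), 'qd': array([-2.06370223e-04, -2.03504850e-03, -1.00346538e-03, -5.11635994e-04,
        6.11471542e-05,  7.37352306e-04,  3.07840884e-04]), 'joint_efforts': array([ 3.32347394e-03, -9.28493071e+01,  1.98411405e+00, -3.70526254e+01,
        1.80845358e-02,  5.47621297e-03, -7.93936692e-05]), 'position': array([0.25348851, 0.57096875, 0.23079848]), 'tool_rot': array([-3.14060812e+00,  7.09758066e-05,  2.72383887e+00]), 'force': array([0.06212585, 0.28588362, 0.45778115]), 'moment': array([ 0.00055279, -0.0429708 , -0.05052547]), 'finger_force': 0.0, 'grip_width': 0.0854177640719174}
```

View pics/scene0.png

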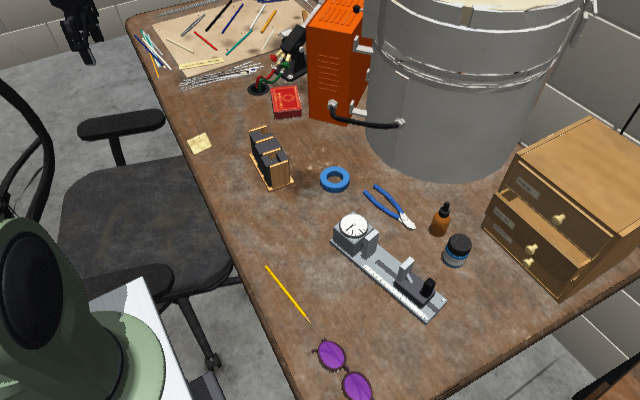

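View pics/top0.png

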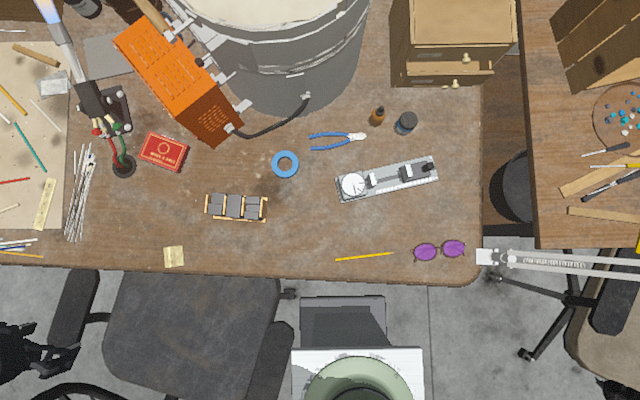

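The scene picture shows the rack near (270,160), dial at (353,227) and the black post at (428,287). In the top picture the rack is near (236,207), the dial near (352,185) and the post near (431,165). Next I'll look at enlarged crops.

Run:
```python
import cv2,numpy as np
s=cv2.imread("pics/scene0.png");t=cv2.imread("pics/top0.png")
r=lambda im,x,y,w,h,k:cv2.resize(im[y:y+h,x:x+w],None,fx=k,fy=k,interpolation=cv2.INTER_CUBIC)
a=np.hstack([r(t,196,182,80,50,5),r(s,230,120,80,50*5//5,5)])
b=r(s,235,118,70,80,5);
out=np.zeros((600,800,3),np.uint8)
out[:250,:400]=r(t,196,182,80,50,5); out[:400,400:750]=b; 
g=r(t,330,150,115,60,3.478); out[260:260+g.shape[0],:g.shape[1]]=g[:, :400]
cv2.imwrite("pics/c1.png",out)
```

```text
(no output)
```

View pics/c1.png

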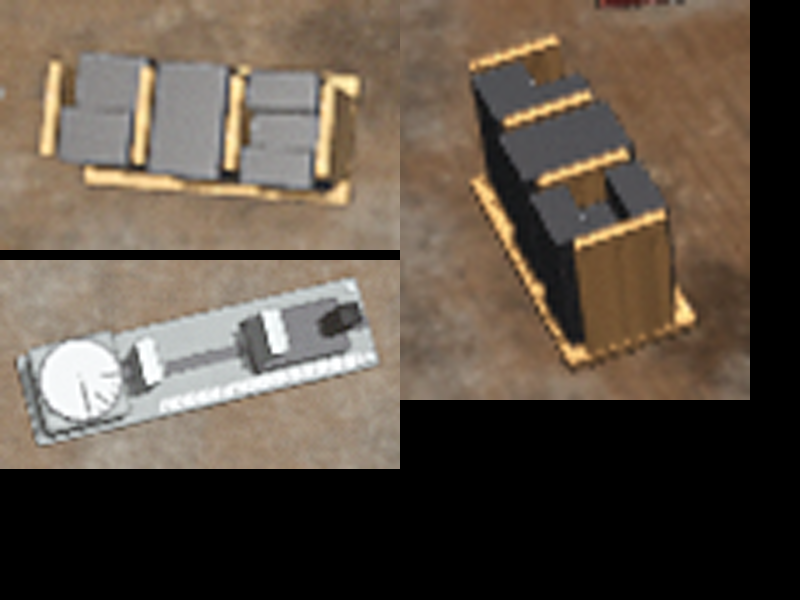

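The left stall (crop px 50–140 → top image x≈206–224, y≈193–215) holds the stepped block, with its tall half toward the robot. The needle reads its first tick, and the jaw end is to the right (world −y). Now I'll triangulate divider tops, dial, post and base.

```bash
cat > h.py <<'E'
import numpy as np,cv2
from scipy.spatial.transform import Rotation as R
from workcell import bot
def cam(n):
    c=bot.calibration(n); f=200/np.tan(np.radians(c["vfov"])/2)
    return f,c["cx"],c["cy"],np.array(c["eye"]),R.from_euler("xyz",c["attitude"]).as_matrix()
def ray(n,p):
    f,cx,cy,e,A=cam(n); d=A@[(p[0]-cx)/f,(p[1]-cy)/f,1]; return e,d/np.linalg.norm(d)
def plane(n,p,z):
    e,d=ray(n,p); return e+d*(z-e[2])/d[2]
def tri(ps,pt):
    e1,d1=ray("scene",ps);e2,d2=ray("top",pt)
    s=np.linalg.lstsq(np.c_[d1,-d2],e2-e1,rcond=None)[0]
    a,b=e1+s[0]*d1,e2+s[1]*d2; return (a+b)/2,np.linalg.norm(a-b)
def proj(n,X):
    f,cx,cy,e,A=cam(n); q=A.T@(np.array(X)-e); return np.array([cx+f*q[0]/q[2],cy+f*q[1]/q[2]])
E
python3 - <<'E'
from h import *
s=cv2.imread("pics/scene0.png");t=cv2.imread("pics/top0.png")
def blobs(im,box,lo,hi,amin,hsv=True,k=4):
    x,y,w,h=box; c=cv2.resize(im[y:y+h,x:x+w],None,fx=k,fy=k,interpolation=cv2.INTER_CUBIC)
    m=cv2.inRange(cv2.cvtColor(c,cv2.COLOR_BGR2HSV),lo,hi)
    out=[]
    for q in cv2.findContours(m,0,1)[0]:
        if cv2.contourArea(q)>amin*k*k:
            r=cv2.minAreaRect(q); f=lambda p:np.round((np.array(p)+.5)/k-.5+[x,y],2)
            M=cv2.moments(q); out.append((f((M['m10']/M['m00'],M['m01']/M['m00'])),cv2.contourArea(q)/k/k,f(cv2.boxPoints(r)).tolist()))
    return out
for n,im,bx in(("scene",s,(235,115,70,80)),("top",t,(196,182,80,50))):
    print(n,"wood")
    for b in blobs(im,bx,(8,80,185),(28,255,255),8): print(b)
for n,im,bx in(("scene",s,(325,205,125,120)),("top",t,(325,145,125,65))):
    print(n,"white");[print(b) for b in blobs(im,bx,(0,0,215),(180,40,255),10)]
    print(n,"black");[print(b) for b in blobs(im,bx,(0,0,0),(180,255,45),15)]
    print(n,"grey");[print(b) for b in blobs(im,bx,(0,0,130),(180,35,255),150)]
E
```

```text
scene wood
(array([269.42, 188.22]), 10.4375, [[266.61, 186.67], [269.93, 184.78], [272.34, 189.0], [269.03, 190.89]])
(array([291.12, 179.78]), 13.90625, [[287.28, 176.92], [290.58, 175.28], [293.63, 181.38], [290.33, 183.03]])
(array([278.52, 163.33]), 26.78125, [[269.27, 165.65], [286.97, 159.26], [287.64, 161.12], [269.94, 167.51]])
(array([255.57, 164.1 ]), 42.96875, [[248.71, 153.73], [251.12, 152.43], [265.4, 178.78], [262.99, 180.08]])
(array([271.26, 150.89]), 24.96875, [[262.18, 152.77], [279.46, 147.1], [280.1, 149.05], [262.82, 154.72]])
(array([264.1 , 139.24]), 23.40625, [[255.33, 141.23], [272.2, 135.6], [272.8, 137.4], [255.93, 143.02]])
(array([257.64, 127.89]), 25.09375, [[248.25, 129.96], [265.61, 124.3], [266.23, 126.2], [248.86, 131.86]])
top wood
(array([241.62, 219.6 ]), 17.34375, [[235.08, 220.26], [235.16, 218.27], [247.43, 218.71], [247.36, 220.7]])
(array([263.28, 220.45]), 12.875, [[260.07, 221.28], [264.34, 217.49], [266.77, 220.22], [262.5, 224.01]])
(array([221.8 , 217.54]), 43.5625, [[212.19, 218.03], [212.48, 215.01], [232.56, 216.97], [232.27, 219.99
[... 1768 characters left out ...]
.51, 323.17]])
(array([353.54, 224.35]), 556.09375, [[332.88, 226.38], [353.13, 206.13], [373.88, 226.88], [353.63, 247.12]])
top white
(array([405.31, 184.59]), 214.90625, [[374.59, 189.54], [436.67, 174.95], [437.68, 179.23], [375.6, 193.82]])
(array([352.38, 183.76]), 363.0625, [[337.98, 189.4], [347.14, 169.24], [367.33, 178.42], [358.17, 198.58]])
(array([372.64, 178.44]), 55.75, [[368.1, 172.86], [373.39, 171.27], [377.14, 183.77], [371.85, 185.36]])
(array([408.65, 169.91]), 51.28125, [[404.69, 164.12], [409.44, 162.87], [412.73, 175.37], [407.98, 176.62]])
top black
top grey
(array([387.63, 177.95]), 2598.8125, [[333.33, 175.82], [432.14, 151.65], [439.08, 180.01], [340.27, 204.18]])
```

Run:
```python
from h import *
np.set_printoptions(precision=4,suppress=True)
S=[(257.64,127.89),(264.1,139.24),(271.26,150.89)];T=[(205.63,203.51),(223.99,204.91),(242.29,206.04)]
D=[tri(a,b) for a,b in zip(S,T)]; [print("div",*d) for d in D]
for n,a,b in(("dial",(353.27,223.97),(352.38,183.76)),("anvil",(371.43,234.5),(372.64,178.44)),("jaw",(406.94,262.65),(408.65,169.91))): print(n,*tri(a,b))
# divider end points top-view, plane .08 -> rack x axis direction
for b in ([203.39,212.3],[206.04,212.58],[205.41,193.74],[208.06,194.03]),([221.9,214.03],[224.36,214.26],[223.68,194.99],[226.15,195.22]),([240.22,215.07],[242.72,215.29],[241.89,196.74],[244.39,196.97]):
    p=[plane("top",q,.08) for q in b]; n=(p[0]+p[1])/2;f=(p[2]+p[3])/2; v=f-n;print("div len",np.linalg.norm(v),"yaw",np.arctan2(v[1],v[0]),"mid",(n+f)/2)
for n,P in(("dial .0713",(352.38,183.76,.0715)),):print(n,plane("top",P[:2],P[2]),plane("scene",(353.27,223.97),.0715))
print("right base corners top z12",[plane("top",p,.012) for p in([432.14,151.65],[439.08,180.01])])
print("scene base edge z12",[plane("scene",p,.012) for p in([452.88, 292.41], [426.51, 323.17],[329.28, 239.83])])
# all bbox of top
```

```text
div [0.5102 0.3462 0.0769] 0.0013837538626665198
div [0.5055 0.3031 0.0767] 0.0008621642588465496
div [0.5016 0.2601 0.0768] 0.0007380839697754758
dial [0.548  0.0011 0.0656] 1.6908785423903617e-05
anvil [ 0.5573 -0.0451  0.0787] 0.00021282675165281334
jaw [ 0.575  -0.1293  0.0788] 0.00011582633411237664
div len 0.04358805355149764 yaw -0.10631640662145884 mid [0.5101 0.3452 0.08  ]
div len 0.04460380265993594 yaw -0.09586502631970521 mid [0.5055 0.3023 0.08  ]
div len 0.04285118276582274 yaw -0.09788194763818547 mid [0.5011 0.2595 0.08  ]
dial .0713 [0.5472 0.0016 0.0715] [ 0.5453 -0.0022  0.0715]
right base corners top z12 [array([ 0.6309, -0.2061,  0.012 ]), array([ 0.5586, -0.2193,  0.012 ])]
scene base edge z12 [array([ 0.6417, -0.2002,  0.012 ]), array([ 0.559 , -0.2206,  0.012 ]), array([0.5075, 0.0247, 0.012 ])]
```

```bash
cat >> h.py <<'E'
def need(p,yaw):
    o=bot.observe(); A=R.from_euler("xyz",o["tool_rot"]); B=R.from_euler("xyz",[np.pi,0,yaw])
    print("shift",np.round(A.inv().apply(np.array(p)-o["position"]),4),"rot",np.round((A.inv()*B).as_rotvec(),3))
E
python3 - <<'E'
from h import *
np.set_printoptions(precision=4,suppress=True)
need((.508,.3243,.2),1.471); need((.508,.3243,.032),1.471)
for p in([437.68,179.23],[375.6,193.82],[436.67,174.95],[374.59,189.54]): print(plane("top",p,.012))
for p in([429.08,317.15],[426,320.8],[362.19,266.62],[379.65,281.62]): print(plane("scene",p,.012))
E
```

```text
shift [-0.3327 -0.1222  0.0309] rot [-0.001  0.001  1.253]
shift [-0.3327 -0.122   0.1989] rot [-0.001  0.001  1.253]
[ 0.5606 -0.2159  0.012 ]
[ 0.5283 -0.0603  0.012 ]
[ 0.5715 -0.214   0.012 ]
[ 0.5391 -0.0582  0.012 ]
[ 0.5705 -0.2142  0.012 ]
[ 0.5612 -0.2166  0.012 ]
[ 0.5284 -0.0635  0.012 ]
[ 0.5377 -0.1084  0.012 ]
```

```bash
echo '[{"jaw":0.085,"d":[-0.06,-0.025,0],"rot":[0,0,0.18]},{"jaw":0.085,"d":[-0.12,-0.05,0],"rot":[0,0,0.36]},{"jaw":0.085,"d":[-0.18,-0.07,0],"rot":[0,0,0.54]},{"jaw":0.085,"d":[-0.24,-0.09,0],"rot":[0,0,0.72]},{"jaw":0.085,"d":[-0.29,-0.11,0],"rot":[0,0,0.9]}]' | python3 nudge.py 30
python3 - <<'E'
from h import *
need((.508,.3243,.2),1.471)
E
```

```text
clock: 0.72
position: [0.4753, 0.3514, 0.2312]
tool_rot: [-3.142, 0.0, 1.818]
force: [-0.7, 2.3, 0.9]
grip_width: 0.0847
finger_force: 0.0
shift [-0.0342  0.0251  0.0312] rot [-0.     0.     0.347]
```

```bash
echo '[{"jaw":0.085,"d":[-0.034,0.025,0.031],"rot":[0,0,0.17]},{"jaw":0.085,"d":[-0.034,0.025,0.031],"rot":[0,0,0.347]},{"jaw":0.085,"d":[-0.034,0.025,0.031],"rot":[0,0,0.347]},{"jaw":0.085,"d":[-0.034,0.025,0.031],"rot":[0,0,0.347]}]' | python3 nudge.py
python3 - <<'E'
from h import *
need((.508,.3243,.034),1.471)
im=bot.grab_frame("top");cv2.imwrite("pics/t1.png",cv2.resize(im[130:270,130:370],None,fx=3,fy=3))
E
```

```text
clock: 1.23
position: [0.5063, 0.327, 0.2004]
tool_rot: [-3.142, -0.0, 1.482]
force: [-0.4, 0.1, -0.7]
grip_width: 0.0849
finger_force: 0.0
shift [-0.0026  0.0019  0.1664] rot [-0.    -0.     0.011]
```

View pics/t1.png

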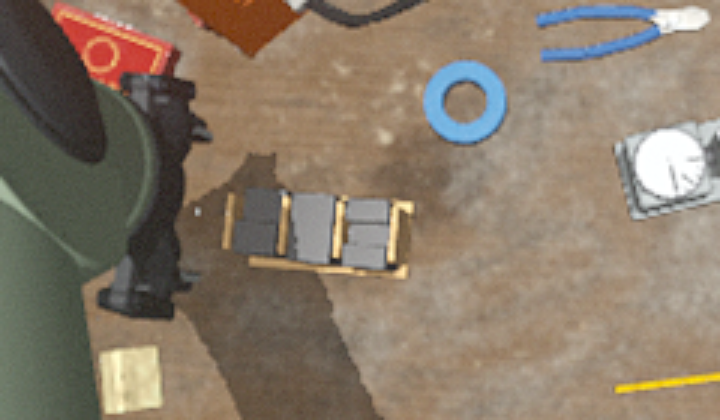

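The arm casts its shadow on the rack and the gripper (fingers at about (196,173) and (193,225) in the full picture) straddles the left stall seen under parallax. I'm going down.

```bash
echo '[{"jaw":0.085,"d":[-0.002,0.002,0.06],"rot":[0,0,0.01]},{"jaw":0.085,"d":[-0.002,0.002,0.11],"rot":[0,0,0.01]},{"jaw":0.085,"d":[-0.002,0.002,0.145],"rot":[0,0,0.01]},{"jaw":0.085,"d":[-0.002,0.002,0.168],"rot":[0,0,0.01]},{"jaw":0.085,"d":[-0.002,0.002,0.168],"rot":[0,0,0.01]}]' | python3 nudge.py
python3 - <<'E'
from h import *
need((.508,.3243,.033),1.471)
E
echo '[{"jaw":0.0},{"jaw":0.0},{"jaw":0.0},{"jaw":0.0},{"jaw":0.0}]' | python3 nudge.py 40
```

```text
clock: 1.9
position: [0.5076, 0.324, 0.0312]
tool_rot: [-3.14, 0.001, 1.469]
force: [0.0, 0.7, 0.8]
grip_width: 0.0847
finger_force: 0.0
shift [ 0.0003  0.0003 -0.0018] rot [-0.002  0.001 -0.002]
clock: 2.52
position: [0.5091, 0.3247, 0.0338]
tool_rot: [3.14, -0.002, 1.467]
force: [-2.3, -0.3, 9.1]
grip_width: 0.0533
finger_force: 41.6
```

```bash
echo '[{"jaw":0.0,"d":[0,0,-0.02]},{"jaw":0.0,"d":[0,0,-0.05]},{"jaw":0.0,"d":[0,0,-0.08]},{"jaw":0.0,"d":[0,0,-0.11]},{"jaw":0.0,"d":[0,0,-0.13]}]' | python3 nudge.py; echo '[{"jaw":0.0},{"jaw":0.0}]' | python3 nudge.py;  python3 - <<'E'
from h import *
im=bot.grab_frame("scene");cv2.imwrite("pics/s2.png",cv2.resize(im[60:260,160:420],None,fx=3,fy=3))
need((.48,.13,.17),1.471)
E
```

```text
clock: 3.15
position: [0.5089, 0.3243, 0.1654]
tool_rot: [3.14, -0.002, 1.467]
force: [-0.3, 0.5, -1.7]
grip_width: 0.0533
finger_force: 43.4
clock: 3.4
position: [0.5082, 0.3241, 0.1623]
tool_rot: [-3.141, 0.0, 1.467]
force: [0.5, -0.5, -1.8]
grip_width: 0.0536
finger_force: 43.5
shift [-0.1959 -0.0079 -0.008 ] rot [-0.001  0.001 -0.004]
```

View pics/s2.png

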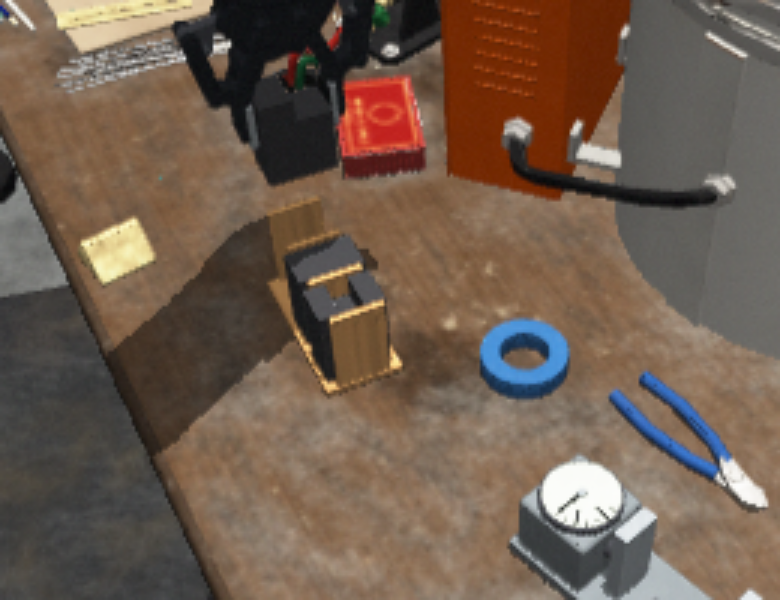

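The stepped block hangs upright in the fingers (about (258,101) in the full picture); the other two remain in the rack. I'll carry it to the open bench.

```bash
echo '[{"jaw":0.0,"d":[-0.05,-0.002,0]},{"jaw":0.0,"d":[-0.10,-0.004,0]},{"jaw":0.0,"d":[-0.15,-0.006,0]},{"jaw":0.0,"d":[-0.196,-0.008,0]},{"jaw":0.0,"d":[-0.196,-0.008,0]}]' | python3 nudge.py; echo '[{"jaw":0.0,"d":[0,0,0.03]},{"jaw":0.0,"d":[0,0,0.06]},{"jaw":0.0,"d":[0,0,0.09]},{"jaw":0.0,"d":[0,0,0.115]},{"jaw":0.0,"d":[0,0,0.125]}]' | python3 nudge.py;echo '[{"jaw":0.0},{"jaw":0.0}]' | python3 nudge.py
```

```text
clock: 4.08
position: [0.4796, 0.1266, 0.162]
tool_rot: [-3.141, 0.001, 1.462]
force: [0.5, 1.4, -1.9]
grip_width: 0.0539
finger_force: 43.4
clock: 4.7
position: [0.4795, 0.1303, 0.0357]
tool_rot: [-3.139, 0.001, 1.467]
force: [-0.3, 0.5, -2.1]
grip_width: 0.0537
finger_force: 43.3
clock: 4.95
position: [0.4807, 0.1303, 0.038]
tool_rot: [3.141, -0.0, 1.467]
force: [-0.0, 0.1, -0.8]
grip_width: 0.0531
finger_force: 43.3
```

```bash
echo '[{"jaw":0.0,"d":[0,0,0.004]},{"jaw":0.0,"d":[0,0,0.007]},{"jaw":0.0,"d":[0,0,0.007]}]' | python3 nudge.py; echo '[{"jaw":0.0,"d":[0,0,0.002]},{"jaw":0.0,"d":[0,0,0.002]}]' | python3 nudge.py; echo '[{"jaw":0.0,"d":[0,0,0.002]},{"jaw":0.0,"d":[0,0,0.002]}]' | python3 nudge.py
```

```text
clock: 5.32
position: [0.4802, 0.13, 0.0302]
tool_rot: [-3.141, 0.0, 1.467]
force: [-1.0, -0.6, -3.0]
grip_width: 0.0534
finger_force: 43.4
clock: 5.58
position: [0.4802, 0.13, 0.0282]
tool_rot: [-3.141, 0.0, 1.467]
force: [0.5, 0.3, -2.3]
grip_width: 0.0536
finger_force: 43.4
clock: 5.82
position: [0.4801, 0.13, 0.0262]
tool_rot: [-3.141, 0.0, 1.467]
force: [0.3, -0.0, -2.6]
grip_width: 0.0532
finger_force: 43.4
```

```bash
echo '[{"jaw":0.0,"d":[0,0,0.001]},{"jaw":0.0,"d":[0,0,0.001]}]' | python3 nudge.py; echo '[{"jaw":0.0,"d":[0,0,0.001]},{"jaw":0.0,"d":[0,0,0.001]}]' | python3 nudge.py; echo '[{"jaw":0.0,"d":[0,0,0.001]},{"jaw":0.0,"d":[0,0,0.001]}]' | python3 nudge.py
```

```text
clock: 6.08
position: [0.4802, 0.1301, 0.0258]
tool_rot: [3.142, -0.0, 1.467]
force: [-4.6, -1.7, 14.0]
grip_width: 0.0533
finger_force: 46.1
clock: 6.32
position: [0.4803, 0.1301, 0.0257]
tool_rot: [3.141, -0.001, 1.466]
force: [-11.9, -1.7, 41.2]
grip_width: 0.0532
finger_force: 50.8
clock: 6.58
position: [0.4802, 0.1301, 0.0256]
tool_rot: [3.141, -0.001, 1.466]
force: [-18.0, -3.1, 70.0]
grip_width: 0.0536
finger_force: 55.0
```

```bash
echo '[{"jaw":0.0,"d":[0,0,-0.0023]},{"jaw":0.0,"d":[0,0,-0.0023]}]' | python3 nudge.py; echo '[{"jaw":0.085},{"jaw":0.085},{"jaw":0.085},{"jaw":0.085}]' | python3 nudge.py; echo '[{"jaw":0.085,"d":[0,0,-0.03]},{"jaw":0.085,"d":[0,0,-0.07]},{"jaw":0.085,"d":[0,0,-0.11]},{"jaw":0.085,"d":[0,0,-0.14]},{"jaw":0.085,"d":[0,0,-0.14]}]' | python3 nudge.py
python3 - <<'E'
from h import *
for n in("top","scene"):
    cv2.imwrite(f"pics/{n}3.png",bot.grab_frame(n))
need((.4802,.1301,.165),1.471+np.pi/2)
E
```

```text
clock: 6.82
position: [0.4804, 0.1301, 0.0258]
tool_rot: [3.141, -0.0, 1.467]
force: [-1.3, 0.0, 10.2]
grip_width: 0.0533
finger_force: 45.6
clock: 7.32
position: [0.4802, 0.13, 0.0255]
tool_rot: [-3.142, 0.0, 1.467]
force: [-0.2, -1.1, -0.1]
grip_width: 0.0847
finger_force: 0.0
clock: 7.95
position: [0.4811, 0.1305, 0.1674]
tool_rot: [3.139, -0.002, 1.467]
force: [0.4, 0.2, -1.0]
grip_width: 0.0849
finger_force: 0.0
shift [-0.0001  0.0002  0.0004] rot [ 0.    -0.    -1.575]
```

```bash
echo '[{"jaw":0.085,"rot":[0,0,-0.18]},{"jaw":0.085,"rot":[0,0,-0.36]},{"jaw":0.085,"rot":[0,0,-0.54]},{"jaw":0.085,"rot":[0,0,-0.72]},{"jaw":0.085,"rot":[0,0,-0.9]}]' | python3 nudge.py; echo '[{"jaw":0.085,"rot":[0,0,-0.18]},{"jaw":0.085,"rot":[0,0,-0.36]},{"jaw":0.085,"rot":[0,0,-0.54]},{"jaw":0.085,"rot":[0,0,-0.67]},{"jaw":0.085,"rot":[0,0,-0.67]}]' | python3 nudge.py
python3 - <<'E'
from h import *
print(bot.observe()["qpos"])
s=bot.grab_frame("scene");t=bot.grab_frame("top")
cv2.imwrite("pics/m4.png",np.hstack([cv2.resize(s[100:300,230:420],None,fx=2,fy=2),cv2.resize(t[110:310,200:390],None,fx=2,fy=2)]))
need((.4802,.1301,.165),1.467+np.pi/2)
E
```

```text
clock: 8.68
position: [0.4797, 0.1299, 0.1644]
tool_rot: [-3.14, -0.001, 2.373]
force: [0.2, -0.1, -0.2]
grip_width: 0.085
finger_force: 0.0
clock: 9.3
position: [0.4798, 0.1298, 0.1646]
tool_rot: [-3.141, -0.002, 3.036]
force: [-0.1, 1.1, 1.3]
grip_width: 0.0844
finger_force: 0.0
[-0.32091739  0.41388004 -0.08002311  1.99281764  0.04682669  0.73832882
  1.03595378]
shift [-0.0002  0.0003 -0.0001] rot [-0.    -0.001 -0.005]
```

View pics/m4.png

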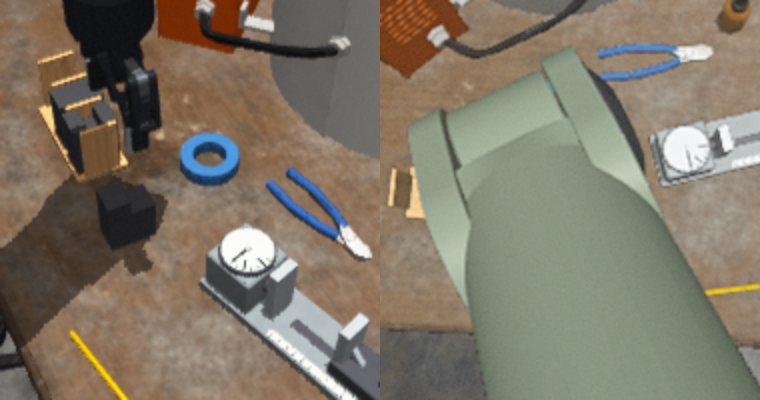

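The block stands upright on the bench at about (294,209) in the scene picture, and the fingers are turned to its other sides. Next: regrasp.

```bash
echo '[{"jaw":0.085,"d":[0,0,0.04]},{"jaw":0.085,"d":[0,0,0.08]},{"jaw":0.085,"d":[0,0,0.115]},{"jaw":0.085,"d":[0,0,0.138]},{"jaw":0.085,"d":[0,0,0.138]}]' | python3 nudge.py; echo '[{"jaw":0.0},{"jaw":0.0},{"jaw":0.0},{"jaw":0.0},{"jaw":0.0}]' | python3 nudge.py 40;  echo '[{"jaw":0.0}]' | python3 nudge.py
```

```text
clock: 10.02
position: [0.4791, 0.1298, 0.0262]
tool_rot: [-3.14, -0.003, 3.035]
force: [0.3, 0.3, 0.6]
grip_width: 0.0852
finger_force: 0.0
clock: 10.65
position: [0.4807, 0.1301, 0.0284]
tool_rot: [3.141, 0.001, 3.036]
force: [-2.1, -1.6, 9.6]
grip_width: 0.0334
finger_force: 39.0
clock: 10.78
position: [0.4807, 0.1301, 0.0284]
tool_rot: [3.141, 0.001, 3.036]
force: [-1.5, -0.6, 11.2]
grip_width: 0.0336
finger_force: 39.0
```

```bash
echo '[{"jaw":0.0,"d":[0,0,-0.03]},{"jaw":0.0,"d":[0,0,-0.07]},{"jaw":0.0,"d":[0,0,-0.11]},{"jaw":0.0,"d":[0,0,-0.14]},{"jaw":0.0,"d":[0,0,-0.14]}]' | python3 nudge.py
python3 - <<'E'
from h import *
need((.5655,-.085,.17),1.779)
E
```

```text
clock: 11.4
position: [0.4812, 0.1303, 0.1698]
tool_rot: [3.14, 0.004, 3.036]
force: [0.3, 0.6, -1.5]
grip_width: 0.0337
finger_force: 40.9
shift [-1.064e-01 -2.053e-01 -2.000e-04] rot [0.004 0.002 1.257]
```

```bash
echo '[{"jaw":0.0,"d":[-0.025,-0.04,0],"rot":[0,0,0.18]},{"jaw":0.0,"d":[-0.05,-0.09,0],"rot":[0,0,0.36]},{"jaw":0.0,"d":[-0.075,-0.14,0],"rot":[0,0,0.54]},{"jaw":0.0,"d":[-0.1,-0.19,0],"rot":[0,0,0.72]},{"jaw":0.0,"d":[-0.106,-0.205,0],"rot":[0,0,0.9]}]' | python3 nudge.py;echo '[{"jaw":0.0,"rot":[0,0,0.18]},{"jaw":0.0,"rot":[0,0,0.357]},{"jaw":0.0,"rot":[0,0,0.357]},{"jaw":0.0,"rot":[0,0,0.357]}]' | python3 nudge.py
python3 - <<'E'
from h import *
need((.5655,-.085,.17),1.779)
cv2.imwrite("pics/s5.png",cv2.resize(bot.grab_frame("scene")[130:330,300:480],None,fx=3,fy=3))
E
```

```text
clock: 12.02
position: [0.5642, -0.0888, 0.1666]
tool_rot: [-3.14, 0.001, 2.127]
force: [-1.1, 0.4, -2.1]
grip_width: 0.0335
finger_force: 40.8
clock: 12.52
position: [0.564, -0.0848, 0.1672]
tool_rot: [-3.141, 0.0, 1.784]
force: [0.6, 0.3, -1.9]
grip_width: 0.0335
finger_force: 40.8
shift [-0.0005  0.0015 -0.0028] rot [-0.001  0.     0.005]
```

View pics/s5.png

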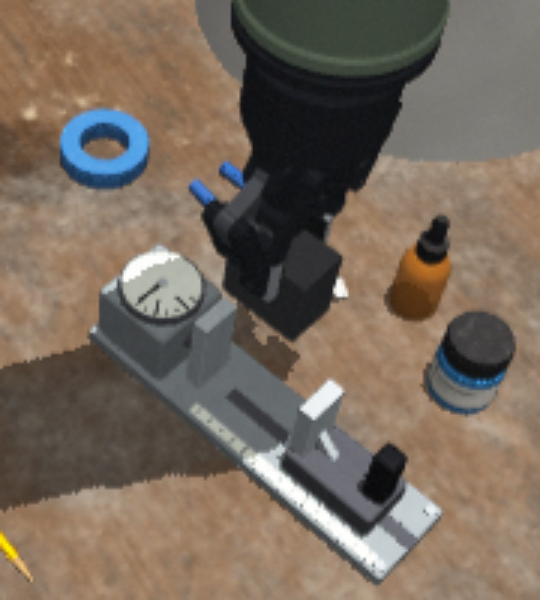

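The block hangs between the jaw (about (407,265) full) and anvil (about (370,245)), aligned with the slide. Lowering.

```bash
echo '[{"jaw":0.0,"d":[0,0.0015,0.025]},{"jaw":0.0,"d":[0,0.0015,0.05]},{"jaw":0.0,"d":[0,0.0015,0.065]},{"jaw":0.0,"d":[0,0.0015,0.08]},{"jaw":0.0,"d":[0,0.0015,0.08]}]' | python3 nudge.py; echo '[{"jaw":0.0,"d":[0,0,0.015]},{"jaw":0.0,"d":[0,0,0.03]},{"jaw":0.0,"d":[0,0,0.04]},{"jaw":0.0,"d":[0,0,0.044]},{"jaw":0.0,"d":[0,0,0.044]}]' | python3 nudge.py
python3 - <<'E'
from h import *
need((.5655,-.085,.0405),1.779)
cv2.imwrite("pics/s6.png",cv2.resize(bot.grab_frame("scene")[180:330,310:470],None,fx=4,fy=4))
E
```

```text
clock: 13.2
position: [0.5652, -0.0846, 0.0869]
tool_rot: [-3.14, -0.0, 1.78]
force: [-0.7, -0.4, -2.5]
grip_width: 0.0335
finger_force: 40.8
clock: 13.82
position: [0.5656, -0.0847, 0.0434]
tool_rot: [-3.141, 0.0, 1.78]
force: [-0.0, 0.1, -1.8]
grip_width: 0.0334
finger_force: 40.8
shift [-0.0003 -0.0002  0.0029] rot [-0.     0.     0.001]
```

View pics/s6.png

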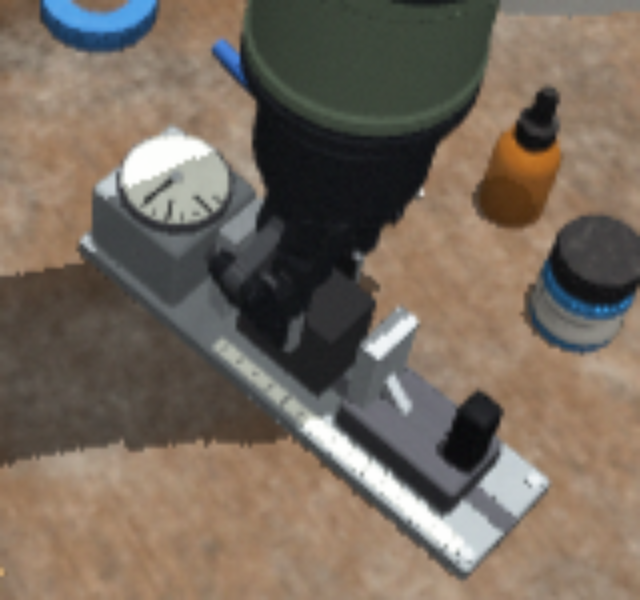

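The block hangs over the bed between jaw and anvil, clear of both, about 3 mm up. Setting down in small steps.

```bash
echo '[{"jaw":0.0,"d":[0,0,0.001]},{"jaw":0.0,"d":[0,0,0.0018]},{"jaw":0.0,"d":[0,0,0.0018]}]' | python3 nudge.py; echo '[{"jaw":0.0,"d":[0,0,0.0006]},{"jaw":0.0,"d":[0,0,0.0006]}]' | python3 nudge.py; echo '[{"jaw":0.0,"d":[0,0,0.0006]},{"jaw":0.0,"d":[0,0,0.0006]}]' | python3 nudge.py
```

```text
clock: 14.25
position: [0.5657, -0.0846, 0.0419]
tool_rot: [3.141, 0.0, 1.78]
force: [-0.4, -0.0, -2.5]
grip_width: 0.0337
finger_force: 40.8
clock: 14.5
position: [0.5656, -0.0846, 0.0412]
tool_rot: [-3.142, 0.0, 1.78]
force: [-0.5, -0.4, -2.5]
grip_width: 0.0333
finger_force: 40.8
clock: 14.75
position: [0.5657, -0.0846, 0.0406]
tool_rot: [-3.142, 0.0, 1.78]
force: [0.8, -0.2, -2.3]
grip_width: 0.0334
finger_force: 40.8
```

```bash
echo '[{"jaw":0.0,"d":[0,0,0.0006]},{"jaw":0.0,"d":[0,0,0.0006]}]' | python3 nudge.py; echo '[{"jaw":0.0,"d":[0,0,0.0005]},{"jaw":0.0,"d":[0,0,0.0005]}]' | python3 nudge.py
```

```text
clock: 15.0
position: [0.5657, -0.0846, 0.0404]
tool_rot: [3.141, -0.0, 1.78]
force: [-2.9, 0.2, 9.2]
grip_width: 0.0338
finger_force: 42.2
clock: 15.25
position: [0.5657, -0.0846, 0.0404]
tool_rot: [3.141, -0.0, 1.78]
force: [-6.4, 0.9, 18.8]
grip_width: 0.0336
finger_force: 43.5
```

```bash
echo '[{"jaw":0.0,"d":[0,0,-0.0008]},{"jaw":0.085,"d":[0,0,-0.0008]},{"jaw":0.085,"d":[0,0,-0.0008]},{"jaw":0.085,"d":[0,0,-0.0008]},{"jaw":0.085,"d":[0,0,-0.0008]}]' | python3 nudge.py; echo '[{"jaw":0.085,"d":[0,0,-0.02]},{"jaw":0.085,"d":[0,0,-0.06]},{"jaw":0.085,"d":[0,0,-0.1]},{"jaw":0.085,"d":[0,0,-0.12]},{"jaw":0.085,"d":[0,0,-0.12]}]' | python3 nudge.py
python3 - <<'E'
from h import *
s=bot.grab_frame("scene");t=bot.grab_frame("top")
cv2.imwrite("pics/scene7.png",s);cv2.imwrite("pics/top7.png",t)
cv2.imwrite("pics/m7.png",np.hstack([cv2.resize(s[190:330,320:460],None,fx=2.8,fy=2.8),cv2.resize(t[120:260,320:460],None,fx=2.8,fy=2.8)]))
need((.586,-.1809,.16),1.779)
E
```

```text
clock: 15.88
position: [0.5656, -0.0846, 0.0402]
tool_rot: [-3.141, 0.0, 1.78]
force: [-0.6, 0.7, -0.2]
grip_width: 0.0853
finger_force: 0.0
clock: 16.5
position: [0.5664, -0.0846, 0.1616]
tool_rot: [3.139, 0.0, 1.78]
force: [-1.0, -0.3, -0.9]
grip_width: 0.0852
finger_force: 0.0
shift [-0.0986  0.0001 -0.0002] rot [-0.    -0.     0.001]
```

View pics/m7.png

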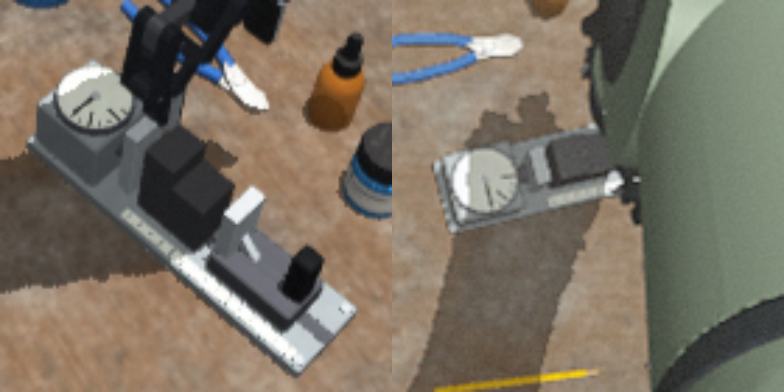

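The block stands upright on the bed between anvil and jaw (scene ≈ (387,257)), and the post top is at about (430.5,281). I'll check the post against the computed spot.

Run:
```python
from h import *
print(plane("scene",(430.5,281),.08),proj("scene",(.586,-.1809,.08)))
t=cv2.imread("pics/top0.png");c=cv2.resize(t[150:190,415:445],None,fx=8,fy=8,interpolation=cv2.INTER_CUBIC)
g=cv2.cvtColor(c,cv2.COLOR_BGR2GRAY)
for th in (50,65):
  for q in cv2.findContours((g<th).astype(np.uint8),0,1)[0]:
    if cv2.contourArea(q)>800:
        b=cv2.boxPoints(cv2.minAreaRect(q))/8+[414.5,149.5]; print(th,b.round(1).tolist())
print("expected top/base",proj("top",(.586,-.1809,.08)),proj("top",(.586,-.1809,.035)))
```

```text
[ 0.58588187 -0.1807819   0.08      ] [430.59621198 281.0191816 ]
65 [[420.3, 166.0], [431.2, 160.9], [434.2, 167.2], [423.2, 172.3]]
expected top/base [430.87173119 164.48953021] [425.53495368 167.95168145]
```

```bash
echo '[{"jaw":0.085,"d":[-0.05,0,0]},{"jaw":0.085,"d":[-0.0986,0,0]},{"jaw":0.085,"d":[-0.0986,0,0]},{"jaw":0.085,"d":[-0.0986,0,0]}]' | python3 nudge.py; echo '[{"jaw":0.085,"d":[0,0,0.04]},{"jaw":0.085,"d":[0,0,0.075]},{"jaw":0.085,"d":[0,0,0.1]},{"jaw":0.085,"d":[0,0,0.113]},{"jaw":0.085,"d":[0,0,0.113]}]' | python3 nudge.py; echo '[{"jaw":0.0},{"jaw":0.0},{"jaw":0.0},{"jaw":0.0},{"jaw":0.0}]' | python3 nudge.py 40; echo '[{"jaw":0.0},{"jaw":0.0}]' | python3 nudge.py
```

```text
clock: 17.1
position: [0.5856, -0.1806, 0.1591]
tool_rot: [-3.14, -0.001, 1.78]
force: [-0.4, 0.6, -1.2]
grip_width: 0.085
finger_force: 0.0
clock: 17.73
position: [0.5858, -0.1803, 0.0468]
tool_rot: [-3.14, -0.001, 1.781]
force: [0.4, 0.5, -0.5]
grip_width: 0.0852
finger_force: 0.0
clock: 18.35
position: [0.5848, -0.1814, 0.0477]
tool_rot: [-3.14, -0.001, 1.779]
force: [-11.2, 0.4, 14.2]
grip_width: 0.0152
finger_force: 40.8
clock: 18.6
position: [0.5849, -0.1814, 0.0477]
tool_rot: [-3.14, -0.001, 1.779]
force: [-10.8, 0.7, 13.3]
grip_width: 0.0153
finger_force: 40.8
```

```bash
cat > f.py <<'E'
from h import *
o=bot.observe(); d=np.array([-.2067,.9784,0]); print("along",round(float(d@(o["position"]-[.5475,.0011,0])),4),"F",round(float(d@o["force"]),1))
E
echo '[{"jaw":0.0,"d":[0.003,0,0]},{"jaw":0.0,"d":[0.006,0,0]},{"jaw":0.0,"d":[0.009,0,0]},{"jaw":0.0,"d":[0.012,0,0]},{"jaw":0.0,"d":[0.012,0,0]}]' | python3 nudge.py >/dev/null; python3 f.py
echo '[{"jaw":0.0,"d":[0.002,0,0]},{"jaw":0.0,"d":[0.004,0,0]},{"jaw":0.0,"d":[0.005,0,0]},{"jaw":0.0,"d":[0.006,0,0]},{"jaw":0.0,"d":[0.006,0,0]}]' | python3 nudge.py; python3 f.py
python3 - <<'E'
from h import *
for n in("scene","top"): cv2.imwrite(f"pics/{n}8.png",bot.grab_frame(n))
s=cv2.imread("pics/scene8.png");t=cv2.imread("pics/top8.png")
cv2.imwrite("pics/m8.png",np.hstack([cv2.resize(s[200:280,330:410],None,fx=5,fy=5),cv2.resize(t[150:210,330:390],None,fx=6.6667,fy=6.6667)]))
E
```

```text
along -0.176 F -7.3
clock: 19.85
position: [0.5816, -0.166, 0.0478]
tool_rot: [-3.141, 0.002, 1.778]
force: [-6.1, -10.8, 6.4]
grip_width: 0.0156
finger_force: 39.9
along -0.1705 F -9.3
```

View pics/m8.png

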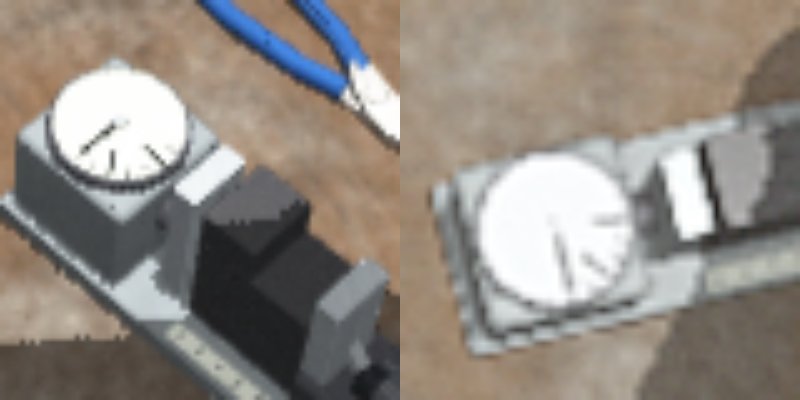

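The top picture shows the anvil plate and block (step side at right) with the needle at the first tick; the block is up to or near the anvil in the scene view, and the jaw still to close. From now on I'll read the needle numerically.

```bash
cat > needle.py <<'E'
from h import *
from scipy.ndimage import map_coordinates
def read(n,im,c,z=.0715,yaw=1.779):
    th=np.arange(-.9,2.4,.03); g=cv2.cvtColor(im,cv2.COLOR_BGR2GRAY).astype(float); a=yaw+np.pi/2+th
    def prof(r0,r1):
        P=np.array([[proj(n,(c[0]+r*np.cos(k),c[1]+r*np.sin(k),z)) for r in np.arange(r0,r1,.001)] for k in a])
        return map_coordinates(g,[P[...,1],P[...,0]],order=1).mean(1)
    p=prof(.004,.013); d=np.clip(np.percentile(p,60)-p,0,None); i=d.argmax(); w=d*(abs(th-th[i])<.4)
    q=prof(.018,.023); e=np.median(q)-q
    pk=[round(float(th[j]),2) for j in range(1,len(th)-1) if e[j]>e[j-1] and e[j]>=e[j+1] and e[j]>12]
    return round(float((w*th).sum()/w.sum()),2),round(float(d[i])),pk
def dialc(n,im,z=.0715):
    x,y=proj(n,(.5475,.0011,z)).astype(int); h=cv2.inRange(cv2.cvtColor(im,cv2.COLOR_BGR2HSV),(0,0,150),(180,60,255))
    return plane(n,(x,y),z)
C={"top":plane("top",(352.38,183.76),.0715),"scene":plane("scene",(353.27,223.97),.0715)}
if __name__=="__main__":
    import sys
    for n in("scene","top"):
        im=cv2.imread(sys.argv[1]%n) if len(sys.argv)>1 else bot.grab_frame(n)
        f=[read(n,im,C[n]+[0,0,0])]; print(n,f)
E
sed -i '/^def dialc/,/return plane/d' needle.py
python3 needle.py pics/%s0.png; python3 needle.py pics/%s8.png
echo '[{"jaw":0.0,"d":[0.001,0,0]},{"jaw":0.0,"d":[0.002,0,0]},{"jaw":0.0,"d":[0.002,0,0]}]' | python3 nudge.py|grep force; python3 f.py; python3 needle.py
```

```text
scene [(-0.01, 139, [0.0, 0.63, 0.9, 1.5, 1.8])]
scene [(-0.01, 126, [0.0, 0.63, 1.5])]
force: [-5.5, -12.1, 6.9]
finger_force: 39.9
along -0.1686 F -10.7
scene [(-0.01, 125, [0.0, 0.63, 1.5])]
top [(0.11, 64, [0.06, 0.6, 1.44])]Traceback (most recent call last):
  File "needle.py", line 17, in <module>
    f=[read(n,im,C[n]+[0,0,0])]; print(n,f)
       ~~~~^^^^^^^^^^^^^^^^^^^
  File "needle.py", line 9, in read
    q=prof(.018,.023); e=np.median(q)-q
  File "needle.py", line 6, in prof
    P=np.array([[proj(n,(c[0]+r*np.cos(k),c[1]+r*np.sin(k),z)) for r in np.arange(r0,r1,.001)] for k in a])
                 ~~~~^^^^^^^^^^^^^^^^^^^^^^^^^^^^^^^^^^^^^^^^^
  File "h.py", line 16, in proj
    f,cx,cy,e,A=cam(n); q=A.T@(np.array(X)-e); return np.array([cx+f*q[0]/q[2],cy+f*q[1]/q[2]])
                ~~~^^^
  File "h.py", line 5, in cam
    c=bot.calibration(n); f=200/np.tan(np.radians(c["vfov"])/2)
ValueError: time passes only in moves, steps and waits
Traceback (most recent call last):
  File "needle.py", line 17, in <module>
    f=[read(n,im,C[n]+[0,0,0])]; print(n,f)
       ~~~~^^^^^^^^^^^^^^^^^^^
  File "needle.py", line 9, in read
    q=prof(.018,.023); e=np.median(q)-q
  File "needle.py", line 6, in prof
    P=np.array([[proj(n,(c[0]+r*np.cos(k),c[1]+r*np.sin(k),z)) for r in np.arange(r0,r1,.001)] for k in a])
                 ~~~~^^^^^^^^^^^^^^^^^^^^^^^^^^^^^^^^^^^^^^^^^
  File "h.py", line 16, in proj
    f,cx,cy,e,A=cam(n); q=A.T@(np.array(X)-e); return np.array([cx+f*q[0]/q[2],cy+f*q[1]/q[2]])
                ~~~^^^
  File "h.py", line 5, in cam
    c=bot.calibration(n); f=200/np.tan(np.radians(c["vfov"])/2)
ValueError: time passes only in moves, steps and waits
```

```bash
sed -i 's/^def cam/import functools\n@functools.lru_cache(None)\ndef cam/' h.py; sed -i 's/for n in("scene","top")/for n in("scene",)/' needle.py
echo '[{"jaw":0.0,"d":[0.001,0,0]},{"jaw":0.0,"d":[0.002,0,0]},{"jaw":0.0,"d":[0.002,0,0]}]' | python3 nudge.py>/dev/null; python3 f.py; python3 needle.py
echo '[{"jaw":0.0,"d":[0.001,0,0]},{"jaw":0.0,"d":[0.002,0,0]},{"jaw":0.0,"d":[0.002,0,0]}]' | python3 nudge.py>/dev/null; python3 f.py; python3 needle.py
```

```text
along -0.1666 F -10.6
scene [(-0.01, 126, [0.0, 0.63, 1.5])]
along -0.1648 F -12.3
scene [(0.44, 142, [0.42, 0.63, 1.5])]
```

```bash
echo '[{"jaw":0.0,"d":[0.0007,0,0]},{"jaw":0.0,"d":[0.0014,0,0]},{"jaw":0.0,"d":[0.0014,0,0]}]' | python3 nudge.py>/dev/null; python3 f.py; python3 needle.py
```

```text
along -0.1637 F -14.3
scene [(0.73, 139, [0.66, 0.9, 1.5])]
```

```bash
echo '[{"jaw":0.0,"d":[0.0006,0,0]},{"jaw":0.0,"d":[0.0012,0,0]},{"jaw":0.0,"d":[0.0012,0,0]}]' | python3 nudge.py>/dev/null; python3 f.py; python3 needle.py
```

```text
along -0.1628 F -14.9
scene [(1.06, 153, [0.63, 1.02, 1.5])]
```

```bash
echo '[{"jaw":0.085},{"jaw":0.085},{"jaw":0.085},{"jaw":0.085},{"jaw":0.085}]' | python3 nudge.py; python3 needle.py;  echo '[{"jaw":0.085,"d":[0,0,-0.02]},{"jaw":0.085,"d":[0,0,-0.05]},{"jaw":0.085,"d":[0,0,-0.09]},{"jaw":0.085,"d":[0,0,-0.13]},{"jaw":0.085,"d":[0,0,-0.15]}]' | python3 nudge.py;echo '[{"jaw":0.085,"d":[-0.05,0,0]},{"jaw":0.085,"d":[-0.08,0,0]},{"jaw":0.085,"d":[-0.08,0,0]},{"jaw":0.085,"d":[-0.08,0,0]}]' | python3 nudge.py; python3 needle.py
python3 - <<'E'
from h import *
s=bot.grab_frame("scene");cv2.imwrite("pics/scene9.png",s)
# dark block pixels: top-face position check
x,y=385,245
G=lambda gx,gy,z:np.array([.5475+(-.2067)*(gx-.082)-.9784*gy,.0011+.9784*(gx-.082)-.2067*gy,z])
m=cv2.inRange(s[210:310,340:440],(0,0,0),(85,85,85))
for q in cv2.findContours(m,0,1)[0]:
    if cv2.contourArea(q)>80: print(cv2.contourArea(q),(cv2.approxPolyDP(q,2,True)[:,0]+[340,210]).tolist())
for gx in(-.0205,.0335):
  for gy in(-.017,.017):
    print("expect",gx,gy,[proj("scene",G(gx,gy,z)).round(1).tolist() for z in(.012,.064,.082)])
E
```

```text
clock: 22.75
position: [0.5806, -0.155, 0.0473]
tool_rot: [-3.142, -0.0, 1.78]
force: [-0.5, 1.2, 0.1]
grip_width: 0.0846
finger_force: 0.0
scene [(1.06, 153, [0.63, 1.02, 1.5])]
clock: 23.42
position: [0.5812, -0.1553, 0.201]
tool_rot: [3.138, 0.001, 1.779]
force: [-0.3, 0.8, 0.2]
grip_width: 0.0848
finger_force: 0.0
clock: 23.92
position: [0.5972, -0.2327, 0.1981]
tool_rot: [3.141, -0.0, 1.78]
force: [0.2, 0.2, -0.4]
grip_width: 0.0851
finger_force: 0.0
scene [(1.06, 157, [0.63, 1.02, 1.5])]
1273.5 [[340, 250], [377, 283], [373, 286], [340, 287], [340, 299], [343, 302], [340, 309], [344, 309], [342, 305], [347, 309], [358, 309], [359, 305], [360, 309], [388, 309], [387, 303], [391, 309], [409, 309]]
1336.5 [[367, 240], [365, 259], [409, 299], [416, 296], [430, 308], [439, 309], [419, 293], [426, 282], [439, 293], [439, 279], [425, 276], [418, 269], [414, 273], [410, 270], [401, 276], [387, 275], [385, 272], [388, 272], [388, 261], [377, 253], [387, 244], [388, 239], [378, 248]]
222.5 [[340, 234], [340, 245], [351, 255], [361, 249], [362, 239], [353, 245]]
expect -0.0205 -0.017 [[395.0, 265.4], [398.6, 251.2], [400.0, 245.9]]
expect -0.0205 0.017 [[383.8, 275.9], [386.9, 261.9], [388.0, 256.8]]
expect 0.0335 -0.017 [[374.6, 248.8], [377.1, 234.2], [378.1, 228.8]]
expect 0.0335 0.017 [[363.3, 258.7], [365.3, 244.4], [366.1, 239.0]]
```

```bash
python3 -c "
from workcell import bot
print(bot.job_done())"
```

```text
the job is handed in; nothing more can be done
None
```

The stepped block stands in the gauge with its 54 mm width between jaw and anvil, the needle reads 1.06 rad (long marks at 0.6 and 1.5), and everything was let go and the job handed in at about 24 s; no verdict was shown, and I did not measure the two rack blocks again after the lift.

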